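# Wedge the rocking drawer cabinet

### The arm

A 7-joint arm with a two-finger parallel gripper is mounted at the origin on the work surface; the furniture and walls round the work are solid. World frame = base frame: x ahead of the robot, y to its left, z up, the work surface at z = 0. Lengths are in m, angles in rad, forces in N, time in s.
With the tool pointing down it reaches from about 0.425 to 0.925 m from the base axis. Payload 6.8 kg.
Tool frame: the origin (TCP) lies midway between the tips of the shut fingers; the grasp point (between the pads) lies 19 mm behind it; z points along the fingers, y is the line along which they close (so a half turn about z gives the same grasp; the last joint's range is limited). The gripper opens to 85 mm and grips with 20 to 120 N. Pads are 22 mm wide; open, the fingers measure 114 mm over their backs; the gripper's body (76 mm by 85 mm) begins 54 mm behind the grasp point. The pads swing forward as they close: fully open they stand 13 mm farther back than shut.
Start: joints at [-1.429, 0.477, 0.022, 1.555, -0.011, 1.109, -0.083], TCP at [0.167, 0.654, 0.231] pointing down, gripper open.
Joint ranges: [-2.96, 2.96], [-0.34, 2.1], [-1.41, 1.46], [0.24, 2.44], [-1.37, 4.51], [0.17, 1.92], [-2.96, 2.96]. Speed limits (rad/s): [2.39, 2.39, 3.14, 3.14, 3.14, 3.14, 3.14].

### API

Orientations are given as a rotation vector (axis times angle).
In Python, from bench import r gives the robot as it stands. The module is installed in compiled form; this text tells all that it offers.
- The arm moves only by the tool apply_moves, never from a script. Its argument "rows" is a list of rows, each a list of 6 numbers: the shift along the tool's x, y, z scaled (see below), then the turn, a rotation vector about the tool's x, y, z scaled (see below). A call has 1 to 5 rows; each row is the pose to reach, as a shift and turn from the pose commanded when the call began, along the tool's axes at that moment; what a row does not reach only later rows make up. The controller multiplies each number of a shift by 0.25 m and each number of a turn by 90 degrees. A row lasts 1/8 s, in which the tool goes at most 62.5 mm and 10.7 degrees, less where a joint would pass 70% of its speed; a pose out of reach is approached as far as the arm can. A call with a number of a shift or a turn outside -1 to 1 is refused whole. A call with a gripper value outside its range is refused whole. "claw" is the opening, from 0 (shut) to 1 (fully open), set as the call begins (left out, the last holds). The fingers move at their own pace and stop on an object; "newtons" is the grip in N (left out, the last holds). Time passes only in rows, so rows that repeat a pose let the fingers close. It gives the time, the measured TCP pose, the force, the opening and the grip force at its end, in the units of the state.
- r.get_obs(): the state, without advancing time (a new reading comes with each control period).
- r.grab_frame(name): name is "scene" or "top" or "wrist"; returns a dict with "pixels" (400x640x3 uint8, red, green, blue), "intrinsics" (3x3 intrinsics, pixels), "eye" and "attitude" of the camera in the world. Camera axes: x right, y up, looking along -z (the intrinsics and any distortion apply to the point x, -y, -z); pixel columns grow to the right and rows downward; lengths in m; the calibration is good to about 2 mm. A picture is of the moment at which its call begins. There is no depth.
- r.hand_in(): hands the job in; it is judged then, once.
Trained networks look in a picture, given as the dict that the camera call returned (one of the last four; its "shot" number tells which), for a name from the list of things; names that differ only in an ending like _2 or _b are one class to them, and where a whole thing is asked for, a point or a joint stands for the part that bears it (a point fixed in the world has none). Each returns a list of dicts, best first, with "conf" (0 to 1); they miss things now and then, are a little off and sometimes report something else, mostly with a low value. They report only what shows in the picture. A call takes as long as a camera call.
- r.search_frame(picture, thing): "rect" ([left, top, width, height] in pixels, round what is visible of it).
- r.outline_of(picture, thing): "pixels" (400x640 bool, what is visible of it) and "rect" ([left, top, width, height] in pixels, round what is visible of it).
- r.landmark_of(picture, thing): "point" ([column, row] in pixels: a listed point, or the origin of a listed thing).
The state is a dict: "clock": time; "joints": joint angles; "qvel": joint speeds; "tau": joint torques, N m; "tcp_pos": TCP position; "orientation": TCP orientation; "contact_force": force on the tool from outside, world axes, zero at the start; "moment": the same for the moment, N m; "grip_width": finger opening in m; "gripper_force": force on a finger pad.
Only numpy, scipy, OpenCV 4.12 (cv2) and the standard library are available. Lean on these libraries where they do the work, as an engineer would, in place of code of your own. Each camera call takes 0.05 s, during which the arm holds its last target. There are 200 camera calls.

### The job

The low wooden drawer cabinet rocks because the foot under its front right corner (seen facing the knobs, beside the wedge) does not reach the bench. Without picking anything up, push the wooden wedge thin end first under that foot until it is snug and the cabinet no longer rocks, without jacking the cabinet up, shoving it along or disturbing the other things. Test it by pressing down with the fingertips on the cabinet's top right over that corner, and finish while still holding that press, firm but not hard (about 10 N), with the cabinet level and still.

Things in the scene. Friction and masses are not known exactly. Their poses are not given: they have to be found in the camera images.
- cabinet: Low dark wooden drawer case, 3 kg +-15 %, loose; its drawer is fixed. Carcass 160 x 160 mm, underside 25, flat top (168 x 168) 62 mm above the bench. Drawer front with two knobs (out 23 mm) faces its -x. Three good feet, 24 mm wide, round below, 25 high, at (x,y) = (66,66), (66,-66), (-66,66) mm, carry it level; the fourth is short. Origin: on the bench under its middle, z up.
- foot_spot (a point): Point on the bench straight below the middle of the short foot (cabinet frame x -66, y -66 mm). The foot is a fixed disc 24 mm wide with a rounded underside (radius 12 mm); it hangs 5 to 8 mm over the bench, which differs from run to run and is not given.
- loose_corner (a point): Point on the cabinet's top, 62 mm above the bench, straight above the short foot. Press here. If nothing is under the foot, a press of more than about 3 N tips the cabinet until the foot meets the bench; let go, it rocks back level.
- wedge: Loose plain wooden wedge, 0.08 kg, 120 mm long (its y), 50 wide (its x), flat on the bench at the cabinet's -y side, thin end roughly towards the short foot. Even taper from 16 mm at the butt (-y) to 2 mm at the tip (+y). Origin: middle of its underside. It slides with about 0.5 N; once the foot bears on it, it takes over 8 N to drive on, and stays where left.
- wedge_butt (a point): Middle of the wedge's thick upright end face (its -y end, 50 mm wide, 16 mm high), 8 mm above the bench: the face to push on.
- wedge_tip (a point): Middle of the wedge's thin end (+y end), at the bench.
- sanding_block: Brown sanding block, 60 x 100 x 31 mm, beyond and to the right of the cabinet, to be left alone. Origin: middle of its underside.
- wood_offcut: Plain rectangular wood offcut, 45 x 140 x 32 mm, to the right on the bench, no use as a wedge (far too thick), to be left alone. Origin: middle of its underside.
- hex_nut: Steel hex nut, 30 x 26 x 13 mm, beyond and to the left of the cabinet, to be left alone. Origin: middle of its underside.

How it is judged:
At the end, for the whole second after the job is handed in: The fingers press on the cabinet with 4 to 30 N within 30 mm of the point over the short foot; the wedge under the foot bears at least 0.8 N of it; the cabinet is still, within 0.018 rad (1 degree) of level and within 20 mm of where it stood; the wedge lies on the bench (contact force between the fingers and cabinet between 4 and 30 N and horizontal distance between the grasp point and loose_corner below 0.03 m and contact force between wedge and cabinet above 0.8 N and angle between cabinet's own z axis and vertical below 0.018 rad and angular speed of cabinet below 0.05 rad/s and distance of cabinet from where it was at the start of the episode below 0.02 m and height (world z) of wedge below 0.006 m); the arm keeps its last pose, push and grip.
It fails at once if the wedge is lifted off the bench (height (world z) of wedge above 0.015 m or angle between wedge's own z axis and vertical above 0.35 rad).
It fails at once if the cabinet is lifted, tipped over or jacked up (height (world z) of cabinet above 0.012 m or angle between cabinet's own z axis and vertical above 0.16 rad).
It fails at once if the cabinet is shoved along the bench (distance of cabinet from where it was at the start of the episode above 0.03 m).
It fails at once if the cabinet is pressed hard (contact force between the fingers and cabinet above 60 N).
It fails at once if another thing is disturbed (distance of any of sanding_block, wood_offcut, hex_nut from where it was at the start of the episode above 0.02 m).
It also fails if it takes over 48 s, if anything falls off the work surface, if the arm or the gripper's body presses on something with over 40 N, if the wrist force passes 120 N, or if a joint passes its speed limit or range.

## Working session

There is one attempt and no reset: what is moved stays moved. The work goes in short steps, Python scripts to look and compute and a tool call to move; the robot and the scene stay as the last step left them, time stands still between calls to the robot, and variables do not carry over. Pictures are saved under pics/ and viewed, at most 10 in all, crops included, and the job is handed in when it is done.

Besides the shell and the picture viewer there is one more tool, called after "Emit:" by a JSON object that holds its "api" and its "payload", one argument or row to a line. apply_moves: Moves the arm, as the interface text tells. Its arguments: {"type":"object","properties":{"rows":{"type":"array","items":{"type":"array","items":{"type":"number"}}},"claw":{"type":"number"},"newtons":{"type":"number"}},"required":["rows"]}

```bash
mkdir -p pics
cat > h.py <<'E'
import numpy as np,cv2
from bench import r
from scipy.spatial.transform import Rotation as R
def Rm(a):
    a=np.array(a,float)
    if a.shape==(3,3): return a
    return R.from_rotvec(a).as_matrix() if a.size==3 else R.from_quat(a).as_matrix()
def ray(p,uv,z):
    K=np.array(p['intrinsics']);d=np.linalg.solve(K,[uv[0],uv[1],1.]);d=Rm(p['attitude'])@(d*[1,-1,-1])
    e=np.array(p['eye']);return e+d*(z-e[2])/d[2]
def save(p,n): cv2.imwrite('pics/'+n,p['pixels'][:,:,::-1])
E
python3 - <<'E'
from h import *
o=r.get_obs();print({k:np.round(o[k],3) for k in o})
for c in('top','scene'):
    p=r.grab_frame(c);save(p,c+'1.png');print(c,p['eye'],p['attitude'],{k for k in p})
    for t,z in [('cabinet',0),('foot_spot',0),('loose_corner',.062),('wedge',0),('wedge_butt',.008),('wedge_tip',0),('sanding_block',0),('wood_offcut',0),('hex_nut',0)]:
        for l in r.landmark_of(p,t)[:1]: print(t,round(l['conf'],2),np.round(l['point']),np.round(ray(p,l['point'],z),3))
E
```

```text
{'clock': np.float64(0.0), 'joints': array([-1.429,  0.478,  0.022,  1.556, -0.011,  1.109, -0.083]), 'qvel': array([ 0.001,  0.001, -0.   ,  0.001,  0.001,  0.001, -0.002]), 'tau': array([-0.0000e+00, -5.9644e+01,  1.6080e+00, -2.8120e+01,  1.2000e-02,
        9.0000e-03,  0.0000e+00]), 'tcp_pos': array([0.167, 0.653, 0.23 ]), 'orientation': array([-3.910e-01, -3.117e+00,  3.000e-03]), 'contact_force': array([ 0.549,  0.251, -0.052]), 'moment': array([ 0.01 ,  0.001, -0.028]), 'gripper_force': np.float64(0.0), 'grip_width': np.float64(0.085)}
top [ 0.37955205 -0.24179524  1.11599815] [ 0.12907413 -0.07188163 -1.57505204] {'attitude', 'eye', 'pixels', 'shot', 'intrinsics'}
cabinet 0.85 [292. 174.] [ 0.587 -0.125  0.   ]
foot_spot 0.94 [308. 202.] [ 0.505 -0.171  0.   ]
loose_corner 0.69 [307. 195.] [ 0.517 -0.172  0.062]
wedge 0.83 [351. 202.] [ 0.503 -0.293  0.   ]
wedge_butt 0.7 [369. 200.] [ 0.507 -0.345  0.008]
wedge_tip 0.84 [329. 204.] [ 0.499 -0.232  0.   ]
sanding_block 0.82 [364. 141.] [ 0.682 -0.336  0.   ]
wood_offcut 0.9 [436. 240.] [ 0.393 -0.528  0.   ]
hex_nut 0.67 [330. 204.] [ 0.499 -0.235  0.   ]
scene [-0.14905849 -0.67784606  0.84799686] [ 0.75538047 -0.4056715  -0.91147038] {'attitude', 'eye', 'pixels', 'shot', 'intrinsics'}
cabinet 0.55 [306. 206.] [ 0.583 -0.137 -0.   ]
foot_spot 0.76 [305. 229.] [ 0.511 -0.188  0.   ]
loose_corner 0.96 [303. 209.] [ 0.515 -0.179  0.062]
wedge 0.68 [336. 248.] [ 0.502 -0.287  0.   ]
wedge_butt 0.56 [361. 255.] [ 0.51  -0.35   0.008]
wedge_tip 0.73 [313. 239.] [ 0.496 -0.223  0.   ]
sanding_block 0.68 [384. 212.] [ 0.68  -0.319  0.   ]
wood_offcut 0.89 [411. 332.] [ 0.395 -0.538  0.   ]
hex_nut 0.57 [254. 171.] [ 0.617  0.07  -0.   ]
```

View pics/top1.png

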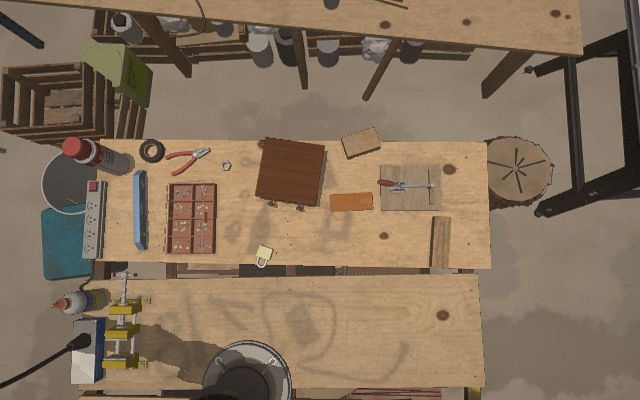

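View pics/scene1.png

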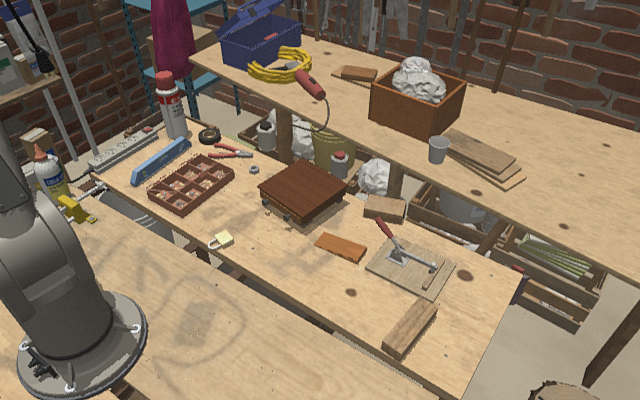

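The pictures show the orange wedge at top px (331–372, 193–211) and the cabinet at (256–325, 138–210). A board with tools starts about 9 px behind the butt. The bench is otherwise as listed.

```bash
cat >> h.py <<'E'
def go(pos,Rt,o=None,cmd=None):
    """numbers of one row to reach pos (world), rot Rt from current measured pose"""
    o=o or r.get_obs();R0=Rm(o['orientation']);p0=np.array(o['tcp_pos'])
    s=R0.T@(np.array(pos)-p0)/.25;t=R.from_matrix(R0.T@Rt).as_rotvec()/(np.pi/2)
    return np.round(np.r_[s,t],4)
def down(yw): # tool z down, tool y at world angle yw
    y=np.array([np.cos(yw),np.sin(yw),0]);z=np.array([0,0,-1.]);return np.c_[np.cross(y,z),y,z]
E
python3 - <<'E'
from h import *
p=r.grab_frame('top')
for t,z in(('cabinet',.05),('wedge',.009),('sanding_block',.03),('wood_offcut',.03)):
    m=r.outline_of(p,t)[0]['pixels'];ys,xs=np.nonzero(m)
    w=np.array([ray(p,(x,y),z)[:2] for x,y in zip(xs,ys)],np.float32)
    print(t,cv2.minAreaRect(w))
for uv in((265,138),(325,147),(317,207),(256,197)):print(np.round(ray(p,uv,.062),3))
print('board',ray(p,(381,187),0),ray(p,(441,187),0))
print('R0',np.round(Rm(r.get_obs()['orientation']),3))
for q in ([.167,.654,.33],[.5,.25,.33],[.49,-.38,.25]):print(go(q,down(0)),go(q,down(np.pi)))
E
```

```text
cabinet ((0.5785132646560669, -0.12060968577861786), (0.17342646420001984, 0.18911899626255035), 81.17913055419922)
wedge ((0.5031210780143738, -0.29307985305786133), (0.04998031258583069, 0.1205633208155632), 3.5924360752105713)
sanding_block ((0.6686912178993225, -0.32196885347366333), (0.06497994065284729, 0.10228917747735977), 18.087617874145508)
wood_offcut ((0.38905149698257446, -0.531899631023407), (0.051825445145368576, 0.13996149599552155), 83.79389190673828)
[ 0.677 -0.055  0.062]
[ 0.649 -0.222  0.062]
[ 0.483 -0.199  0.062]
[ 0.512 -0.033  0.062]
board [ 0.54553854 -0.38034769  0.        ] [ 0.54384816 -0.55024376  0.        ]
R0 [[-0.969  0.247 -0.   ]
 [ 0.247  0.969  0.   ]
 [ 0.     0.    -1.   ]]
[-7.000e-04 -1.000e-04 -3.948e-01 -0.000e+00 -0.000e+00  8.410e-01] [-7.000e-04 -1.000e-04 -3.948e-01  0.000e+00 -0.000e+00 -1.159e+00]
[-1.6908 -1.2366 -0.3949 -0.     -0.      0.841 ] [-1.6908 -1.2366 -0.3949  0.     -0.     -1.159 ]
[-2.2751 -3.6883 -0.075  -0.     -0.      0.841 ] [-2.2751 -3.6883 -0.075   0.     -0.     -1.159 ]
```

Emit:
{"api": "apply_moves", "payload": {
  "rows": [
    [-0.1, -0.07, -0.2, 0, 0, 0],
    [-0.84, -0.62, -0.4, 0, 0, 0],
    [-0.84, -0.62, -0.4, 0, 0, 0],
    [-0.84, -0.62, -0.4, 0, 0, 0],
    [-0.84, -0.62, -0.4, 0, 0, 0]
  ],
  "claw": 0.35
}}

```text
clock: 1.88
tcp_pos: [0.334, 0.4496, 0.3323]
orientation: [0.395, 3.116, 0.001]
contact_force: [0.6, 1.0, -0.1]
grip_width: 0.0296
gripper_force: 0.0
```

Emit:
{"api": "apply_moves", "payload": {
  "rows": [
    [-0.84, -0.62, 0, 0, 0, 0],
    [-0.84, -0.62, 0, 0, 0, 0],
    [-0.84, -0.62, 0, 0, 0, 0],
    [-0.84, -0.62, 0, 0, 0, 0],
    [-0.84, -0.62, 0, 0, 0, 0]
  ]
}}

```text
clock: 2.5
tcp_pos: [0.5001, 0.2447, 0.3317]
orientation: [0.404, 3.114, -0.002]
contact_force: [-0.0, 0.6, -0.4]
grip_width: 0.0297
gripper_force: 0.0
```

Emit:
{"api": "apply_moves", "payload": {
  "rows": [
    [-0.2, -0.85, 0, 0, 0, 0],
    [-0.2, -0.85, 0, 0, 0, 0],
    [-0.2, -0.85, 0, 0, 0, 0],
    [-0.2, -0.85, 0, 0, 0, 0],
    [-0.2, -0.85, 0, 0, 0, 0]
  ]
}}

```text
clock: 3.12
tcp_pos: [0.4929, 0.0295, 0.3317]
orientation: [0.398, 3.116, 0.001]
contact_force: [0.3, 1.1, -0.2]
grip_width: 0.0301
gripper_force: 0.0
```

Emit:
{"api": "apply_moves", "payload": {
  "rows": [
    [-0.2, -0.85, 0, 0, 0, 0],
    [-0.2, -0.85, 0, 0, 0, 0],
    [-0.2, -0.85, 0, 0, 0, 0],
    [-0.2, -0.85, 0, 0, 0, 0],
    [-0.2, -0.85, 0, 0, 0, 0]
  ]
}}

```text
clock: 3.75
tcp_pos: [0.4892, -0.1876, 0.3313]
orientation: [0.395, 3.116, -0.001]
contact_force: [-0.4, 0.6, -1.0]
grip_width: 0.0298
gripper_force: 0.0
```

Run:
```python
from h import *
o=r.get_obs();print(o['clock'],o['tcp_pos'],o['joints'],go([.5,-.385,.2],down(0)),go([.5,-.385,.2],down(-np.pi)))
```

```text
3.75 [ 0.48923872 -0.18759405  0.33129872] [-0.29922044  0.14536332  0.62177109  1.81606145 -0.08987904  1.20818519
  1.66795073] [-2.387e-01 -7.536e-01  5.256e-01 -2.000e-04  3.000e-04  8.394e-01] [-2.3870e-01 -7.5360e-01  5.2560e-01 -3.0000e-04 -2.0000e-04 -1.1606e+00]
```

Emit:
{"api": "apply_moves", "payload": {
  "rows": [
    [-0.24, -0.75, 0.2, 0, 0, 0.84],
    [-0.24, -0.75, 0.2, 0, 0, 0.84],
    [-0.24, -0.75, 0.2, 0, 0, 0.84],
    [-0.24, -0.75, 0.2, 0, 0, 0.84],
    [-0.24, -0.75, 0.2, 0, 0, 0.84]
  ]
}}

```text
clock: 4.38
tcp_pos: [0.5021, -0.382, 0.2799]
orientation: [-1.763, -2.598, -0.0]
contact_force: [0.5, -0.1, 0.5]
grip_width: 0.03
gripper_force: 0.0
```

Run:
```python
from h import *
o=r.get_obs();print(o['tcp_pos'],o['joints'],go([.51,-.385,.25],down(0)))
```

```text
[ 0.50206553 -0.38203573  0.2798671 ] [-0.04834598  0.47083777  0.85326314  1.64989283 -0.37590773  1.19605801
  1.269951  ] [-0.0229  0.0252  0.1194 -0.0008 -0.0009  0.2408]
```

Emit:
{"api": "apply_moves", "payload": {
  "rows": [
    [0, 0.02, 0.1, 0, 0, 0.2],
    [0, 0.02, 0.1, 0, 0, 0.2],
    [0, 0.02, 0.1, 0, 0, 0.2]
  ]
}}

```text
clock: 4.75
tcp_pos: [0.5074, -0.3785, 0.2552]
orientation: [-2.136, -2.301, -0.001]
contact_force: [-0.3, -0.0, -0.5]
grip_width: 0.03
gripper_force: 0.0
```

Run:
```python
from h import *
o=r.get_obs();print(o['tcp_pos'],Rm(o['orientation'])[:,1])
p=r.grab_frame('wrist');save(p,'w1.png');print(p['eye'])
for t,z in [('foot_spot',0),('loose_corner',.062),('wedge',0),('wedge_butt',.008),('wedge_tip',0)]:
    for l in r.landmark_of(p,t)[:1]: print(t,round(l['conf'],2),np.round(l['point']),np.round(ray(p,l['point'],z),3))
```

```text
[ 0.50739664 -0.37847489  0.25523063] [ 9.97236879e-01  7.42827196e-02 -8.28011873e-04]
[ 0.50198289 -0.30572237  0.39797723]
wedge 0.93 [333.  90.] [ 0.511 -0.292  0.   ]
wedge_butt 0.65 [330. 143.] [ 0.512 -0.351  0.008]
wedge_tip 0.65 [329.  27.] [ 0.501 -0.229  0.   ]
```

View pics/w1.png

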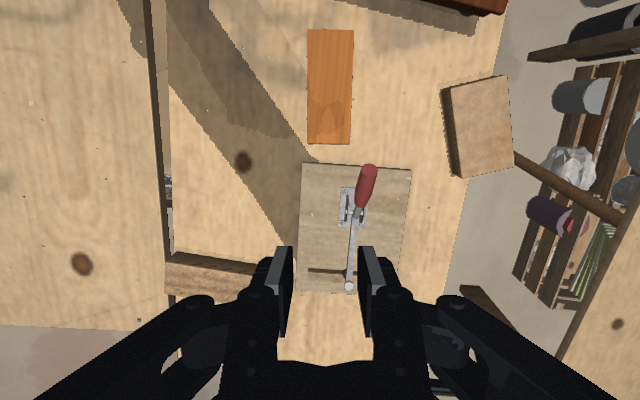

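The wrist view shows the wedge at px (307–354, 28–145), with the board edge about 20 px behind the butt and a red-handled tool at (368, 165). I need the board's thickness and the gap.

Run:
```python
from h import *
p=r.grab_frame('scene');c=p['pixels'][225:315,300:470]
cv2.imwrite('pics/c1.png',cv2.resize(c,None,fx=4.7,fy=4.7,interpolation=cv2.INTER_CUBIC)[:,:,::-1])
w=r.grab_frame('wrist')
for n,uv in(('boardL',(303,163)),('boardR',(411,168)),('handle',(370,163)),('buttL',(307,143.5)),('buttR',(350,144.5)),('boardBL',(300,292))):
    print(n,*[np.round(ray(w,uv,z)[:2],3) for z in(0,.01,.016,.02)])
P=lambda p,X:(lambda d:(np.array(p['intrinsics'])@(d*[1,-1,-1]/-d[2]))[:2])(Rm(p['attitude']).T@(np.array(X)-p['eye']))
for z in(0,.01,.02):
    for uv in((303,163),(411,168),(300,292)): print(z,uv,np.round((P(p,ray(w,uv,z))-[300,225])*4.7))
```

```text
boardL [ 0.48  -0.381] [ 0.481 -0.379] [ 0.481 -0.378] [ 0.481 -0.378]
boardR [ 0.61  -0.378] [ 0.608 -0.377] [ 0.606 -0.375] [ 0.605 -0.375]
handle [ 0.56  -0.376] [ 0.559 -0.374] [ 0.558 -0.373] [ 0.557 -0.372]
buttL [ 0.484 -0.358] [ 0.484 -0.356] [ 0.484 -0.356] [ 0.484 -0.355]
buttR [ 0.534 -0.355] [ 0.533 -0.354] [ 0.533 -0.353] [ 0.533 -0.353]
boardBL [ 0.485 -0.557] [ 0.485 -0.551] [ 0.486 -0.547] [ 0.486 -0.545]
0 (303, 163) [309. 219.]
0 (411, 168) [429.  57.]
0 (300, 292) [646. 383.]
0.01 (303, 163) [307. 204.]
0.01 (411, 168) [425.  45.]
0.01 (300, 292) [638. 363.]
0.02 (303, 163) [306. 188.]
0.02 (411, 168) [422.  34.]
0.02 (300, 292) [629. 343.]
```

View pics/c1.png

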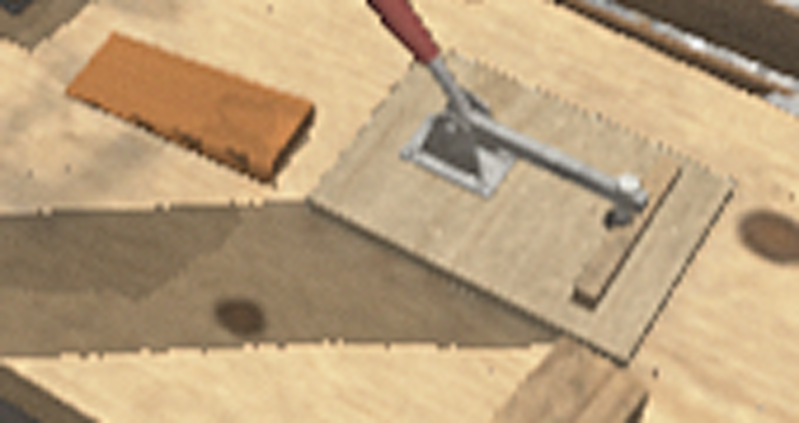

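Run:
```python
from h import *
p=r.grab_frame('scene');w=r.grab_frame('wrist')
P=lambda p,X:(lambda d:(np.array(p['intrinsics'])@(d*[1,-1,-1]/-d[2]))[:2])(Rm(p['attitude']).T@(np.array(X)-p['eye']))
for c,im in(('s',p['pixels'][190:300,360:420]),('w',w['pixels'][150:300,330:400])):
    h=cv2.cvtColor(np.ascontiguousarray(im),cv2.COLOR_RGB2HSV);m=((h[...,0]<6)|(h[...,0]>172))&(h[...,1]>130)
    ys,xs=np.nonzero(m);o=(360,190) if c=='s' else(330,150)
    for q in(ys.argmin(),ys.argmax()):print(c,xs[q]+o[0],ys[q]+o[1])
for z in(.03,.05,.07,.09,.11):
    X=ray(w,(369,167),z);Y=ray(w,(362,207),z);print(z,np.round(X,3),np.round(P(p,X)),np.round(Y,3),np.round(P(p,Y)))
o=r.get_obs();print(o['tcp_pos'],go([.511,-.369,.1],down(.063)))
```

```text
s 375 220
s 389 237
w 368 160
w 362 203
0.03 [ 0.555 -0.375  0.03 ] [380. 242.] [ 0.552 -0.422  0.03 ] [398. 251.]
0.05 [ 0.552 -0.372  0.05 ] [379. 236.] [ 0.549 -0.416  0.05 ] [396. 245.]
0.07 [ 0.549 -0.368  0.07 ] [378. 230.] [ 0.546 -0.41   0.07 ] [394. 239.]
0.09 [ 0.546 -0.364  0.09 ] [377. 224.] [ 0.543 -0.404  0.09 ] [392. 232.]
0.11 [ 0.543 -0.361  0.11 ] [376. 218.] [ 0.541 -0.398  0.11 ] [390. 226.]
[ 0.50538667 -0.38141273  0.25642833] [ 4.790e-02  2.560e-02  6.257e-01  2.000e-04 -0.000e+00  4.100e-03]
```

```bash
cat >> h.py <<'E'
def lean(yw,th): # tool y at angle yw, fingers pointing down and th towards tool x
    D=down(yw);return D@R.from_rotvec([0,th,0]).as_matrix()
E
python3 - <<'E'
from h import *
T=lean(np.radians(-86.4),np.radians(15));print(np.round(T,2))
print(go([.501,-.374,.2],T),go([.501,-.374,.2],down(np.radians(-86.4))))
E
```

```text
[[ 0.96  0.06  0.26]
 [ 0.06 -1.    0.02]
 [ 0.26  0.   -0.97]]
[ 0.0308 -0.0155  0.2257 -0.1312  0.1303  0.998 ] [ 3.0800e-02 -1.5500e-02  2.2570e-01  1.0000e-04 -2.0000e-04  1.0042e+00]
```

Emit:
{"api": "apply_moves", "payload": {
  "rows": [
    [0.03, -0.015, 0.1, 0, 0, 1.0],
    [0.03, -0.015, 0.2, 0, 0, 1.0],
    [0.03, -0.015, 0.2, 0, 0, 1.0],
    [0.03, -0.015, 0.2, 0, 0, 1.0],
    [0.03, -0.015, 0.2, 0, 0, 1.0]
  ],
  "claw": 0
}}

```text
clock: 5.88
tcp_pos: [0.5012, -0.3741, 0.2063]
orientation: [-2.953, -1.072, -0.0]
contact_force: [-0.4, 0.1, -0.2]
grip_width: -0.0001
gripper_force: 0.0
```

Run:
```python
from h import *
T=lean(np.radians(-86.4),np.radians(15))
print(go([.501,-.374,.2],T))
```

```text
[-3.000e-04 -8.000e-04  2.510e-02 -5.290e-02  1.610e-01  4.012e-01]
```

Emit:
{"api": "apply_moves", "payload": {
  "rows": [
    [0, 0, 0.02, -0.053, 0.161, 0.4],
    [0, 0, 0.02, -0.053, 0.161, 0.4],
    [0, 0, 0.02, -0.053, 0.161, 0.4],
    [0, 0, 0.02, -0.053, 0.161, 0.4],
    [0, 0, 0.02, -0.053, 0.161, 0.4]
  ]
}}

```text
clock: 6.5
tcp_pos: [0.5004, -0.3741, 0.2013]
orientation: [-3.104, -0.109, -0.408]
contact_force: [-0.1, -0.2, -0.3]
grip_width: 0.0
gripper_force: 0.0
```

Run:
```python
from h import *
o=r.get_obs();print(o['tcp_pos'],o['joints'],np.round(Rm(o['orientation']),3))
T=lean(np.radians(-86.4),np.radians(15))
print(go([.502,-.375,.06],T),go([.502,-.375,.018],T))
```

```text
[ 0.50035468 -0.37410489  0.20125526] [-0.20071011  0.62656372  1.19435353  1.91748942 -0.9678414   1.03338085
 -0.07411904] [[ 0.964  0.07   0.258]
 [ 0.068 -0.998  0.018]
 [ 0.259  0.    -0.966]]
[-1.401e-01  4.000e-03  5.474e-01 -1.200e-03  1.000e-04  4.600e-03] [-1.835e-01  4.000e-03  7.097e-01 -1.200e-03  1.000e-04  4.600e-03]
```

Descend to 60 mm, then gently to 18 mm.

Emit:
{"api": "apply_moves", "payload": {
  "rows": [
    [-0.07, 0.004, 0.27, 0, 0, 0],
    [-0.14, 0.004, 0.547, 0, 0, 0],
    [-0.14, 0.004, 0.547, 0, 0, 0],
    [-0.14, 0.004, 0.547, 0, 0, 0]
  ]
}}

```text
clock: 7.0
tcp_pos: [0.503, -0.3755, 0.0604]
orientation: [-3.104, -0.111, -0.408]
contact_force: [0.8, 0.2, 0.6]
grip_width: 0.0001
gripper_force: 0.0
```

Emit:
{"api": "apply_moves", "payload": {
  "rows": [
    [-0.01, 0, 0.04, 0, 0, 0],
    [-0.02, 0, 0.08, 0, 0, 0],
    [-0.03, 0, 0.12, 0, 0, 0],
    [-0.04, 0, 0.15, 0, 0, 0],
    [-0.043, 0, 0.162, 0, 0, 0]
  ]
}}

```text
clock: 7.62
tcp_pos: [0.5027, -0.3749, 0.0176]
orientation: [-3.104, -0.109, -0.408]
contact_force: [-0.8, 0.4, 0.6]
grip_width: 0.0001
gripper_force: 0.0
```

Run:
```python
from h import *
o=r.get_obs();print(o['tcp_pos'],o['contact_force'])
p=r.grab_frame('wrist');save(p,'w2.png')
p=r.grab_frame('scene');c=p['pixels'][180:300,260:420]
cv2.imwrite('pics/c2.png',cv2.resize(np.vstack([c]),None,fx=5,fy=5,interpolation=cv2.INTER_CUBIC)[:,:,::-1])
```

```text
[ 0.50266363 -0.37490439  0.01764669] [-0.76644707  0.38355574  0.6169683 ]
```

View pics/c2.png

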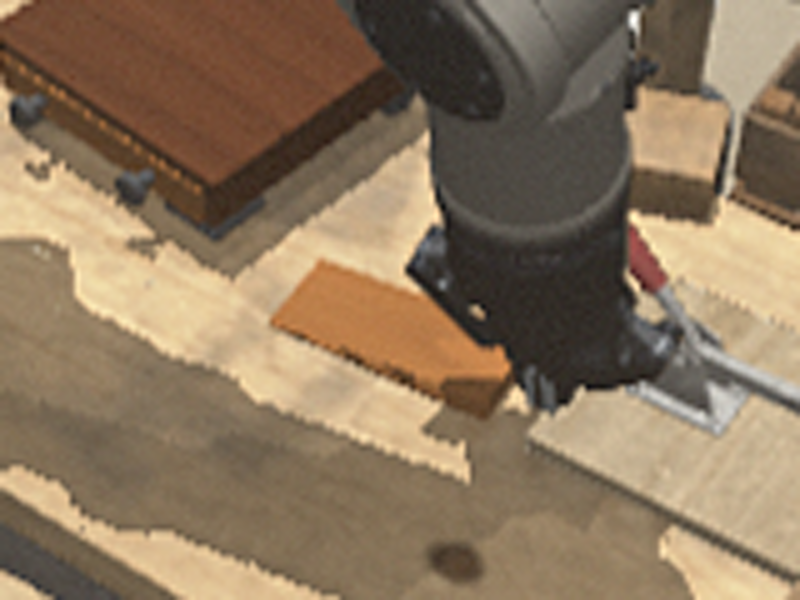

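The crop shows the fingers just behind the butt (crop px 520, 380), clear of the handle at (650, 260), and in front of or over the board edge. Pushing starts now.

Emit:
{"api": "apply_moves", "payload": {
  "rows": [
    [0, -0.03, 0, 0, 0, 0],
    [0, -0.06, 0, 0, 0, 0],
    [0.004, -0.09, 0.01, 0, 0, 0],
    [0.008, -0.12, 0.018, 0, 0, 0],
    [0.01, -0.14, 0.022, 0, 0, 0]
  ]
}}

```text
clock: 8.35
tcp_pos: [0.5052, -0.3466, 0.0171]
orientation: [3.108, 0.102, 0.416]
contact_force: [-3.2, -10.4, 15.3]
grip_width: 0.0001
gripper_force: 8.8
```

```bash
cat > look.py <<'E'
from h import *
o=r.get_obs();print(o['tcp_pos'],o['contact_force'])
p=r.grab_frame('top');m=r.outline_of(p,'wedge')[0]['pixels'];ys,xs=np.nonzero(m)
print(cv2.minAreaRect(np.array([ray(p,(x,y),.009)[:2] for x,y in zip(xs,ys)],np.float32)))
for c in('top','scene'):
    p=r.grab_frame(c)
    for t,z in [('foot_spot',0),('loose_corner',.062),('wedge',0),('wedge_butt',.008),('wedge_tip',0)]:
        for l in r.landmark_of(p,t)[:1]: print(t,round(l['conf'],2),np.round(ray(p,l['point'],z),3))
E
python3 look.py
```

```text
[ 0.50519509 -0.34662451  0.01712501] [ -3.23037815 -10.37191756  15.31362367]Traceback (most recent call last):
  File "look.py", line 3, in <module>
    p=r.grab_frame('top');m=r.outline_of(p,'wedge')[0]['pixels'];ys,xs=np.nonzero(m)
                            ~~~~~~~~~~~~~~~~~~~~~~~^^^
IndexError: list index out of range
```

Emit:
{"api": "apply_moves", "payload": {
  "rows": [
    [0, 0, -0.04, 0, 0, 0],
    [0, 0, -0.1, 0, 0, 0],
    [0, 0.06, -0.1, 0, 0, 0],
    [0, 0.1, -0.1, 0, 0, 0],
    [0, 0.1, -0.1, 0, 0, 0]
  ]
}}

```text
clock: 9.07
tcp_pos: [0.4993, -0.3665, 0.0374]
orientation: [-3.105, -0.108, -0.408]
contact_force: [-0.2, 0.2, 1.0]
grip_width: 0.0001
gripper_force: 0.0
```

```bash
sed -i '3,4d' look.py; python3 look.py
python3 - <<'E'
from h import *
w=r.grab_frame('wrist');save(w,'w3.png');print(w['eye'])
E
```

```text
[ 0.4993495  -0.36645383  0.03744549] [-0.16248949  0.20429484  1.02179715]
loose_corner 0.66 [ 0.515 -0.181  0.062]
wedge 0.74 [ 0.514 -0.297  0.   ]
wedge_butt 0.58 [ 0.51  -0.344  0.008]
wedge_tip 0.78 [ 0.495 -0.228  0.   ]
foot_spot 0.77 [ 0.503 -0.184  0.   ]
loose_corner 0.62 [ 0.512 -0.177  0.062]
wedge 0.85 [ 0.501 -0.276  0.   ]
wedge_butt 0.69 [ 0.511 -0.343  0.008]
wedge_tip 0.95 [ 0.505 -0.217  0.   ]
[ 0.53287821 -0.36243343  0.19436321]
```

View pics/w3.png

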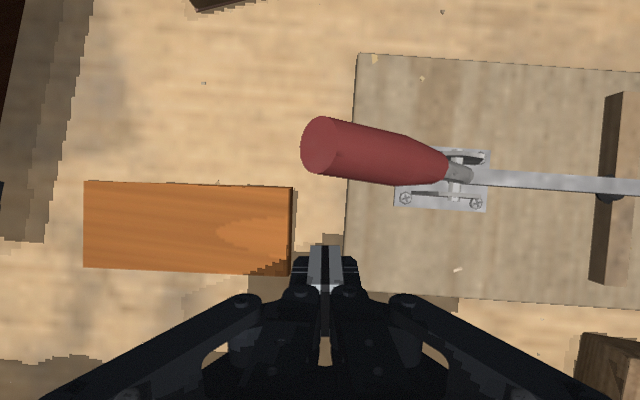

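The wrist view shows the butt edge at col 292 and the board edge at col 345. The shut pads are at cols 310–343, inside the gap, and the wedge stayed in place.

Run:
```python
from h import *
w=r.grab_frame('wrist')
f=lambda uv,z:np.round(ray(w,uv,z)[:2],4)
print('buttTop',f((293,188),.016),f((290,274),.016),'board',f((356,60),.008),f((344,230),.008))
print('pads',f((310,248),.037),f((343,248),.037),'backs',f((297,262),.037),f((358,262),.037))
print('tip',f((84,181),.002),f((84,267),.002))
T=lean(np.radians(-86.4),np.radians(15));print(go([.502,-.366,.008],T))
```

```text
buttTop [ 0.5339 -0.3456] [ 0.4879 -0.3471] board [ 0.6065 -0.3747] [ 0.5126 -0.3748]
pads [ 0.5062 -0.3575] [ 0.5073 -0.373 ] backs [ 0.4991 -0.3519] [ 0.5011 -0.3806]
tip [ 0.5296 -0.2247] [ 0.4801 -0.2272]
[-2.190e-02  3.800e-03  1.173e-01 -1.000e-03 -1.000e-04  4.900e-03]
```

Run:
```python
from h import *
T=lean(np.radians(-87.5),np.radians(15));print(go([.505,-.3615,.038],T),go([.505,-.3615,.008],T))
```

```text
[ 0.0219 -0.0133  0.0048 -0.0041 -0.0001  0.0167] [-9.100e-03 -1.340e-02  1.207e-01 -4.100e-03 -1.000e-04  1.670e-02]
```

Emit:
{"api": "apply_moves", "payload": {
  "rows": [
    [0.02, -0.013, 0, 0, 0, 0.016],
    [0.01, -0.013, 0.04, 0, 0, 0.016],
    [0, -0.013, 0.08, 0, 0, 0.016],
    [-0.009, -0.013, 0.12, 0, 0, 0.016],
    [-0.009, -0.013, 0.12, 0, 0, 0.016]
  ]
}}

```text
clock: 10.4
tcp_pos: [0.5043, -0.3613, 0.007]
orientation: [-3.101, -0.07, -0.406]
contact_force: [0.3, -0.1, -0.2]
grip_width: 0.0
gripper_force: 0.0
```

Emit:
{"api": "apply_moves", "payload": {
  "rows": [
    [0, -0.03, 0, 0, 0, 0],
    [0.003, -0.06, 0, 0, 0, 0],
    [0.006, -0.09, 0, 0, 0, 0],
    [0.009, -0.12, 0.001, 0, 0, 0],
    [0.01, -0.14, 0.002, 0, 0, 0]
  ]
}}

```text
clock: 11.02
tcp_pos: [0.5061, -0.3261, 0.0088]
orientation: [-3.102, -0.071, -0.409]
contact_force: [-0.0, -0.9, 1.1]
grip_width: -0.0001
gripper_force: 0.8
```

```bash
python3 look.py
python3 - <<'E'
from h import *
w=r.grab_frame('wrist');save(w,'w4.png')
E
```

```text
[ 0.50611935 -0.32614818  0.0087531 ] [-0.02036025 -0.94734198  1.08805038]
foot_spot 0.86 [ 0.498 -0.168  0.   ]
loose_corner 0.7 [ 0.523 -0.171  0.062]
wedge 0.6 [ 0.512 -0.256  0.   ]
wedge_tip 0.67 [ 0.518 -0.198  0.   ]
foot_spot 0.63 [ 0.51  -0.185  0.   ]
loose_corner 0.95 [ 0.514 -0.168  0.062]
wedge 0.74 [ 0.51  -0.254  0.   ]
wedge_butt 0.64 [ 0.507 -0.315  0.008]
wedge_tip 0.7 [ 0.52  -0.181  0.   ]
```

View pics/w4.png

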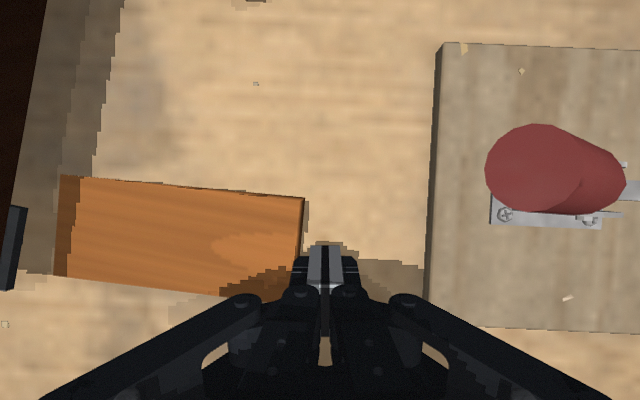

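Run:
```python
from h import *
w=r.grab_frame('wrist')
f=lambda uv,z:np.round(ray(w,uv,z)[:2],4)
print('butt',f((304,197),.016),'tip',f((61,175),.002),f((53,275),.002),'side',f((300,198),.015))
for z in(0,.01,.025,.045):print('dark',z,f((26,207),z),f((15,290),z),'cabedge',f((43,0),z),f((6,200),z))
```

```text
butt [ 0.5365 -0.3158] tip [ 0.5416 -0.1959] [ 0.4923 -0.1932] side [ 0.536  -0.3139]
dark 0 [ 0.525  -0.1773] [ 0.4833 -0.1727] cabedge [ 0.6263 -0.1835] [ 0.528  -0.1673]
dark 0.01 [ 0.5259 -0.1863] [ 0.4867 -0.182 ] cabedge [ 0.621  -0.1921] [ 0.5287 -0.1769]
dark 0.025 [ 0.5271 -0.1998] [ 0.4918 -0.1959] cabedge [ 0.6131 -0.205 ] [ 0.5297 -0.1913]
dark 0.045 [ 0.5289 -0.2178] [ 0.4985 -0.2144] cabedge [ 0.6025 -0.2222] [ 0.5311 -0.2105]
```

Emit:
{"api": "apply_moves", "payload": {
  "rows": [
    [0, 0.02, 0, 0, 0, 0],
    [0.02, 0.02, 0.007, 0, 0, 0],
    [0.042, 0.02, 0.013, 0, 0, 0],
    [0.042, 0.0, 0.013, 0, 0, 0]
  ]
}}

```text
clock: 12.22
tcp_pos: [0.5176, -0.326, 0.0081]
orientation: [-3.102, -0.072, -0.409]
contact_force: [0.1, 0.3, 1.2]
grip_width: 0.0002
gripper_force: 0.1
```

Emit:
{"api": "apply_moves", "payload": {
  "rows": [
    [0, -0.025, 0, 0, 0, 0],
    [0, -0.05, 0, 0, 0, 0],
    [0, -0.075, 0, 0, 0, 0],
    [0, -0.1, 0, 0, 0, 0],
    [0, -0.1, 0, 0, 0, 0]
  ]
}}

```text
clock: 12.85
tcp_pos: [0.5158, -0.3003, 0.0083]
orientation: [-3.101, -0.071, -0.408]
contact_force: [0.6, -0.3, -0.4]
grip_width: -0.0003
gripper_force: 0.0
```

```bash
python3 look.py
python3 - <<'E'
from h import *
w=r.grab_frame('wrist');save(w,'w5.png')
E
```

```text
[ 0.51577783 -0.30030382  0.00827434] [ 0.57995042 -0.31049794 -0.39849966]
foot_spot 0.62 [ 0.505 -0.176  0.   ]
loose_corner 0.78 [ 0.52  -0.178  0.062]
wedge 0.59 [ 0.517 -0.229  0.   ]
wedge_butt 0.73 [ 0.504 -0.284  0.008]
wedge_tip 0.57 [ 0.509 -0.164  0.   ]
foot_spot 0.77 [ 0.508 -0.182 -0.   ]
loose_corner 0.79 [ 0.524 -0.17   0.062]
wedge 0.79 [ 0.509 -0.222  0.   ]
wedge_butt 0.69 [ 0.509 -0.28   0.008]
wedge_tip 0.77 [ 0.52  -0.156  0.   ]
```

View pics/w5.png

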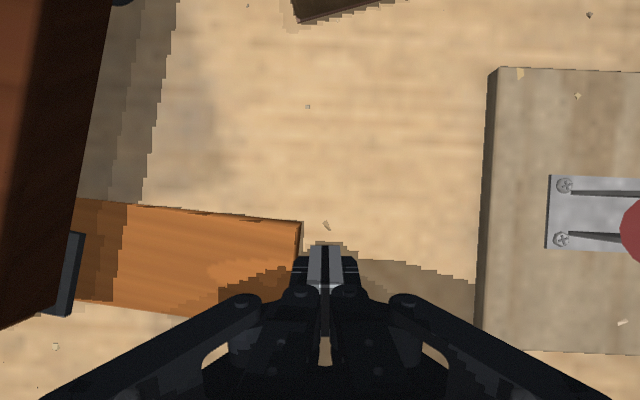

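The wedge tip is now under the cabinet edge and the foot bracket (px 60, 275) lies over the wedge's width. I'll keep pushing in small steps and watch the force.

Emit:
{"api": "apply_moves", "payload": {
  "rows": [
    [0, -0.01, 0, 0, 0, 0],
    [0, -0.02, 0, 0, 0, 0],
    [0, -0.03, 0, 0, 0, 0],
    [0, -0.04, 0, 0, 0, 0],
    [0, -0.048, 0, 0, 0, 0]
  ]
}}

```text
clock: 14.12
tcp_pos: [0.5151, -0.2889, 0.0083]
orientation: [-3.102, -0.071, -0.408]
contact_force: [-0.3, -1.2, -0.2]
grip_width: 0.0003
gripper_force: 0.2
```

Emit:
{"api": "apply_moves", "payload": {
  "rows": [
    [0, -0.006, 0, 0, 0, 0],
    [0, -0.012, 0, 0, 0, 0],
    [0, -0.018, 0, 0, 0, 0],
    [0, -0.024, 0, 0, 0, 0]
  ]
}}

```text
clock: 14.62
tcp_pos: [0.5148, -0.283, 0.0084]
orientation: [-3.102, -0.071, -0.408]
contact_force: [-0.3, 0.1, -1.0]
grip_width: 0.0001
gripper_force: 0.2
```

Emit:
{"api": "apply_moves", "payload": {
  "rows": [
    [0, -0.006, 0, 0, 0, 0],
    [0, -0.012, 0, 0, 0, 0],
    [0, -0.018, 0, 0, 0, 0],
    [0, -0.018, 0, 0, 0, 0]
  ]
}}

```text
clock: 15.12
tcp_pos: [0.5147, -0.2784, 0.0084]
orientation: [-3.102, -0.071, -0.408]
contact_force: [0.1, -0.2, 0.3]
grip_width: 0.0004
gripper_force: 0.0
```

Emit:
{"api": "apply_moves", "payload": {
  "rows": [
    [0, -0.006, 0, 0, 0, 0],
    [0, -0.012, 0, 0, 0, 0],
    [0, -0.018, 0, 0, 0, 0],
    [0, -0.018, 0, 0, 0, 0]
  ]
}}

```text
clock: 15.62
tcp_pos: [0.5145, -0.2739, 0.0084]
orientation: [-3.102, -0.071, -0.408]
contact_force: [-0.2, 0.3, 0.1]
grip_width: 0.0001
gripper_force: 0.0
```

Emit:
{"api": "apply_moves", "payload": {
  "rows": [
    [0, -0.006, 0, 0, 0, 0],
    [0, -0.012, 0, 0, 0, 0],
    [0, -0.016, 0, 0, 0, 0],
    [0, -0.016, 0, 0, 0, 0]
  ]
}}

```text
clock: 16.12
tcp_pos: [0.5142, -0.2701, 0.0084]
orientation: [-3.102, -0.071, -0.408]
contact_force: [0.3, -1.2, 0.3]
grip_width: -0.0001
gripper_force: 0.3
```

Emit:
{"api": "apply_moves", "payload": {
  "rows": [
    [0, -0.006, 0, 0, 0, 0],
    [0, -0.012, 0, 0, 0, 0],
    [0, -0.016, 0, 0, 0, 0],
    [0, -0.016, 0, 0, 0, 0]
  ]
}}

```text
clock: 16.62
tcp_pos: [0.514, -0.2669, 0.0086]
orientation: [-3.103, -0.069, -0.408]
contact_force: [-0.3, -5.0, -0.3]
grip_width: -0.0002
gripper_force: 2.0
```

```bash
python3 look.py
python3 - <<'E'
from h import *
w=r.grab_frame('wrist');save(w,'w6.png')
E
```

```text
[ 0.51395293 -0.26690452  0.00860502] [-0.26663043 -5.03439445 -0.28789725]
foot_spot 0.62 [ 0.505 -0.184  0.   ]
loose_corner 0.69 [ 0.519 -0.179  0.062]
wedge 0.66 [ 0.51  -0.199  0.   ]
wedge_butt 0.6 [ 0.505 -0.257  0.008]
wedge_tip 0.67 [ 0.516 -0.141  0.   ]
foot_spot 0.65 [ 0.512 -0.181  0.   ]
loose_corner 0.71 [ 0.51  -0.178  0.062]
wedge 0.79 [ 0.507 -0.188  0.   ]
wedge_butt 0.71 [ 0.506 -0.255  0.008]
wedge_tip 0.73 [ 0.515 -0.13   0.   ]
```

View pics/w6.png

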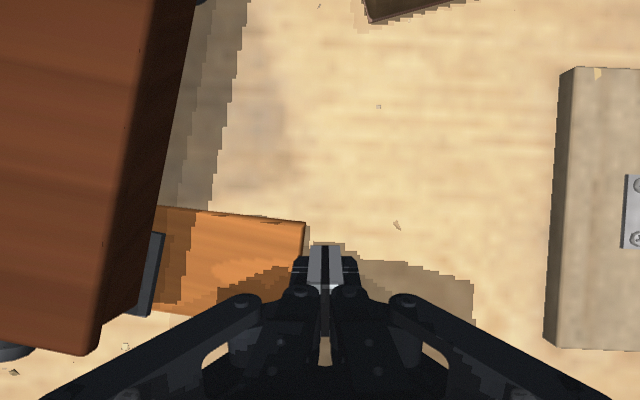

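The foot now bears on the wedge, with 5 N reaction. One small nudge to make it snug, then back off.

Emit:
{"api": "apply_moves", "payload": {
  "rows": [
    [0, -0.003, 0, 0, 0, 0],
    [0, -0.006, 0, 0, 0, 0],
    [0, -0.008, 0, 0, 0, 0],
    [0, -0.008, 0, 0, 0, 0]
  ]
}}

```text
clock: 17.77
tcp_pos: [0.5139, -0.2654, 0.0087]
orientation: [-3.104, -0.069, -0.409]
contact_force: [-0.4, -7.0, -2.1]
grip_width: 0.0002
gripper_force: 2.8
```

Run:
```python
from h import *
o=r.get_obs();print(o['tcp_pos'],o['contact_force'])
p=r.grab_frame('top')
for uv in((265,138),(325,147),(317,207),(256,197)):pass
m=r.outline_of(p,'cabinet')[0]['pixels'];ys,xs=np.nonzero(m)
print(cv2.minAreaRect(np.array([ray(p,(x,y),.05)[:2] for x,y in zip(xs,ys)],np.float32)))
```

```text
[ 0.51388925 -0.26535856  0.00868335] [-0.4402288  -7.03812635 -2.10685089]
((0.5785811543464661, -0.1207164004445076), (0.1750350445508957, 0.1893940269947052), 81.10124206542969)
```

Emit:
{"api": "apply_moves", "payload": {
  "rows": [
    [0, 0.05, 0, 0, 0, 0],
    [0, 0.05, -0.2, 0, 0, 0],
    [0, 0.05, -0.45, 0, -0.05, 0],
    [0, 0.05, -0.5, 0, -0.16, 0],
    [0, 0.05, -0.5, 0, -0.165, 0]
  ]
}}

```text
clock: 18.5
tcp_pos: [0.4857, -0.2775, 0.1297]
orientation: [-3.135, -0.083, -0.005]
contact_force: [-0.3, 0.9, -1.5]
grip_width: -0.0
gripper_force: 0.0
```

Run:
```python
from h import *
o=r.get_obs();print(o['tcp_pos'],o['contact_force'],np.round(Rm(o['orientation']),2))
D=down(np.radians(-87.5));print(go([.511,-.178,.1],D),go([.511,-.178,.07],D))
```

```text
[ 0.48569924 -0.27753271  0.12967443] [-0.34985441  0.90051429 -1.47257508] [[ 1.    0.05  0.  ]
 [ 0.05 -1.    0.01]
 [ 0.   -0.01 -1.  ]]
[ 0.1217 -0.3916  0.1212 -0.0034 -0.0021  0.0059] [ 0.1213 -0.3909  0.2412 -0.0034 -0.0021  0.0059]
```

Emit:
{"api": "apply_moves", "payload": {
  "rows": [
    [0.06, -0.2, 0, 0, 0, 0],
    [0.121, -0.391, 0.06, 0, 0, 0],
    [0.121, -0.391, 0.15, 0, 0, 0],
    [0.121, -0.391, 0.22, 0, 0, 0],
    [0.121, -0.391, 0.24, 0, 0, 0]
  ]
}}

```text
clock: 19.12
tcp_pos: [0.5064, -0.1799, 0.0684]
orientation: [-3.133, -0.069, -0.001]
contact_force: [0.3, 0.2, 0.5]
grip_width: -0.0
gripper_force: 0.0
```

Emit:
{"api": "apply_moves", "payload": {
  "rows": [
    [0, 0, 0.008, 0, 0, 0],
    [0, 0, 0.016, 0, 0, 0],
    [0, 0, 0.024, 0, 0, 0],
    [0, 0, 0.028, 0, 0, 0],
    [0, 0, 0.028, 0, 0, 0]
  ]
}}

```text
clock: 19.75
tcp_pos: [0.5082, -0.1793, 0.0629]
orientation: [-3.135, -0.073, -0.004]
contact_force: [0.0, -0.1, 0.2]
grip_width: -0.0001
gripper_force: 0.0
```

Almost touching. Press down in half-millimetre steps.

Emit:
{"api": "apply_moves", "payload": {
  "rows": [
    [0, 0, 0.003, 0, 0, 0],
    [0, 0, 0.006, 0, 0, 0],
    [0, 0, 0.008, 0, 0, 0],
    [0, 0, 0.008, 0, 0, 0]
  ]
}}

```text
clock: 20.25
tcp_pos: [0.5082, -0.1795, 0.0616]
orientation: [-3.134, -0.072, -0.005]
contact_force: [-3.8, 2.8, 9.9]
grip_width: 0.0001
gripper_force: 5.0
```

```bash
python3 look.py
```

```text
[ 0.50819741 -0.17945969  0.06156705] [-3.82659742  2.79407716  9.94235613]
wedge 0.6 [ 0.507 -0.201  0.   ]
wedge_butt 0.7 [ 0.503 -0.259  0.008]
wedge_tip 0.63 [ 0.511 -0.192  0.   ]
foot_spot 0.88 [ 0.507 -0.186  0.   ]
loose_corner 0.89 [ 0.508 -0.179  0.062]
wedge 0.76 [ 0.509 -0.191 -0.   ]
wedge_butt 0.66 [ 0.515 -0.254  0.008]
wedge_tip 0.67 [ 0.524 -0.123 -0.   ]
```

Emit:
{"api": "apply_moves", "payload": {
  "rows": [
    [0, 0, 0, 0, 0, 0],
    [0, 0, 0, 0, 0, 0],
    [0, 0, 0, 0, 0, 0],
    [0, 0, 0, 0, 0, 0]
  ]
}}

```text
clock: 21.35
tcp_pos: [0.5082, -0.1795, 0.0616]
orientation: [-3.134, -0.072, -0.005]
contact_force: [-2.5, 2.2, 10.0]
grip_width: -0.0001
gripper_force: 5.0
```

Run:
```python
from h import *
o=r.get_obs();print(o['tcp_pos'],o['contact_force'])
if 6<o['contact_force'][2]<20: print(r.hand_in())
```

```text
[ 0.50821758 -0.17946897  0.06158409] [-2.51653688  2.21616174 10.03142747]
the job is handed in; nothing more can be done
None
```

The wedge is snug under the short foot, and I handed the job in at about 21 s with the fingertips holding a steady 10 N press over that corner, which did not give; the first push rode up onto the wedge (about 15 N) and was redone, and the judge's verdict was not reported back.

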